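# Pull the power pack's dipstick and hold it level over the drip tray

### The job

Draw the yellow-handled dipstick straight up out of its neck on the hydraulic power pack, carry it to the drip tray and turn it level, so that the oil mark can be read. Finish with the gripper still holding it: level and still, the end of its blade over the tray, the whole stick at least 10 cm above the bench and clear of the tray and the power pack; do not put it down or let go. Leave the coupling in the tray and the oil filter, tape, spanner and screwdriver on the bench where they are.

Things in the scene. Friction and masses are not known exactly. Their poses are not given: they have to be found in the camera images.
- dip_handle (a point): centre of the dipstick's yellow handle: a round upright grip with black grooves, 22 mm across, 44 mm long. Its z axis runs along the stick, +z from blade to handle end (up while in the neck). Below the grip a collar (34 mm across, 6 mm thick) rests loosely on the neck, not screwed; the collar's top is 22 mm below this point. The dipstick weighs 40 to 85 g.
- dip_tip (a point): the far (lower) end of the dipstick's steel blade, 133 mm from the handle's centre along -z. The blade is 7.5 by 4 mm; the blade and its black stopper reach 105 mm down into the neck.
- neck (a point): centre of the mouth of the dark round neck (38 mm across, bore 14 mm) in which the dipstick stands, 140 mm above the bench, on the tank's top plate (which is 120 mm above the bench). Fixed to the power pack.
- powerpack: hydraulic power pack, fixed: grey steel tank with an aluminium top plate 216 mm (x) by 336 mm (y), top 120 mm high; origin on the bench under the tank's centre. In its frame the neck is at x -55, y +85 mm; a valve block at x +55, y +35 mm (210 mm high), a filter head at x +55, y +125 mm (162 mm high) and a black breather cap at x -60, y -115 mm (158 mm high).
- motor_top (a point): centre of the top of the power pack's blue upright motor (112 mm across), 313 mm above the bench; a black box on its far side reaches 81 mm from its axis. The tallest obstacle, 197 mm from the neck.
- tray: open aluminium drip tray, fixed, 260 mm (its x) by 220 mm (its y), 30 mm high, walls and floor 3 mm; origin on the bench under its centre. It stands on the other side of the bench from the power pack, left or right.
- coupling: bystander: brass hose coupling, 32 mm across, 36 mm high, standing loose in the tray; origin at the centre of its underside
- filter: bystander: white round oil filter, 76 mm across, 95 mm high, near the robot, right of its middle; origin at the centre of its underside
- tape: bystander: roll of green tape, 100 mm across, 48 mm high, near the robot on the left; origin at the centre of its underside
- spanner: bystander: steel spanner, 170 mm long, lying flat near the robot; origin at the middle of its underside
- driver: bystander: red-handled screwdriver, 190 mm long, lying near the robot on the right; origin at the middle of its underside
There are look-alikes about, which are no part of the job. What is shaped like the part that bears dip_handle but blue or orange is not meant.

How it is judged:
On the way:
1. the dipstick is drawn up out of the neck, in the gripper, still over it and upright (z of dip_tip in the frame of neck above 0.003 m and horizontal distance between dip_tip and neck below 0.06 m and angle between dip_handle's own z axis and vertical below 0.5 rad and contact force between the fingers and dipstick above 0.5 N), for 0.1 s.
At the end, for the whole second after the job is handed in: The dipstick is in the gripper, level to within 20 degrees, still, its blade end over the drip tray (inside the tray's outline seen from above), handle and blade end more than 100 mm above the bench, touching neither tray nor power pack (angle between dip_handle's own z axis and vertical between 1.22 and 1.92 rad and height (world z) of each of dip_tip, dip_handle above 0.1 m and x of dip_tip in the frame of tray between -0.13 and 0.13 m and y of dip_tip in the frame of tray between -0.11 and 0.11 m and contact force between the fingers and dipstick above 0.5 N and contact force between dipstick and powerpack below 0.05 N and contact force between dipstick and tray below 0.05 N and linear speed of dipstick below 0.03 m/s and angular speed of dipstick below 0.2 rad/s); the arm keeps its last pose, push and grip.
It fails at once if the coupling, filter, tape, spanner or screwdriver is shifted by more than 40 mm (distance of any of coupling, filter, tape, spanner, driver from where it was at the start of the episode above 0.04 m).
It also fails if it takes over 43 s, if anything falls off the work surface, if the arm or the gripper's body presses on something with over 40 N, if the wrist force passes 120 N, or if a joint passes its speed limit or range.

### The arm

A 7-joint arm with a two-finger parallel gripper is mounted at the origin on the work surface. World frame = base frame: x ahead of the robot, y to its left, z up, the work surface at z = 0. Lengths are in m, angles in rad, forces in N, time in s.
With the tool pointing down it reaches from about 0.425 to 0.925 m from the base axis. Payload 6.8 kg.
Tool frame: the origin (TCP) lies between the finger pads; the fingertips stand 22 mm ahead of it and the grasp point (between the pads) lies 3 mm ahead of it (bot.tip_reach is the distance from the TCP to the fingertips, in m); z points along the fingers, x is the direction in which the jaws open and shut, and the axes are right-handed (so a half turn about z gives the same grasp; the last joint's range is limited). The gripper opens to 85 mm and grips with 20 to 120 N. Pads are 22 mm wide; open, the fingers measure 114 mm over their backs; the gripper's body (76 mm by 85 mm) begins 54 mm behind the grasp point. The pads swing forward as they close: fully open they stand 13 mm farther back than shut.
Start: joints at [-1.395, 0.477, 0.022, 1.555, -0.011, 1.109, -0.083], TCP at [0.189, 0.648, 0.253] pointing down, gripper open.
Joint ranges: [-2.96, 2.96], [-0.34, 2.1], [-1.41, 1.46], [0.24, 2.44], [-1.37, 4.51], [0.17, 1.92], [-2.96, 2.96]. Speed limits (rad/s): [2.39, 2.39, 3.14, 3.14, 3.14, 3.14, 3.14].

### API

Orientations are given as a unit quaternion [w, x, y, z].
In Python, from station import bot gives the robot as it stands.
- The arm moves only by the tool step_arm, never from a script. Its argument "targets" is a list of rows, each a list of 5 numbers: the shift along the tool's x, y, z in mm, then the turn about the tool's z in degrees, then the closure, from 0 (fully open) to 1 (shut). In form: [[dx, dy, dz, spin, jaw], ...]. A call has 1 to 20 rows; each row is the pose to reach, as a shift and turn from the pose commanded when the call began, along the tool's axes at that moment; what a row does not reach only later rows make up. A row lasts 1/12 s, in which the tool goes at most 41.7 mm and 7.16 degrees, less where a joint would pass 70% of its speed; a pose out of reach is approached as far as the arm can. A call with a gripper value outside its range is refused whole. The fingers move at their own pace and stop on an object; "newtons" is the grip in N (left out, the last holds). Time passes only in rows, so rows that repeat a pose let the fingers close. It gives the time, the measured TCP pose, the force and the opening at its end, in the units of the state.
- bot.get_obs(): the state, without advancing time (a new reading comes with each control period).
- bot.read_camera(name): name is "scene" or "top" or "wrist"; returns a dict with "frame" (480x640x3 uint8, red, green, blue), "z_map" (480x640 float32, m along the optical axis (not along the pixel's ray), 0 where there is no reading), "fov_y" (degrees; the focal length in pixels is half the picture's height over the tangent of half this angle, whatever the lens; pixels are square), "cx", "cy" (the principal point, pixels), "R" (3x3) and "t" (3): a world point X has camera coordinates R X + t. Camera axes: x right, y down, z forward; pixel columns grow to the right and rows downward; lengths in m; the calibration is good to about 2 mm. A picture is of the moment at which its call begins.
- bot.hand_in(): hands the job in, once; it reports no verdict.
The state is a dict: "t": time; "q": joint angles; "joint_vel": joint speeds; "joint_torque": joint torques, N m; "eef_pos": TCP position; "tool_rot": TCP orientation; "contact_force": force on the tool from outside, world axes, zero at the start; "torque": the same for the moment, N m; "gripper_width": opening from 0.0 (shut) to 1.0 (fully open).
Only numpy, scipy, OpenCV 4.12 (cv2) and the standard library are available. Lean on these libraries where they do the work, as an engineer would, in place of code of your own. Each camera call takes 0.05 s, during which the arm holds its last target.

## Working session

There is one attempt and no reset: what is moved stays moved. The work goes in short steps, Python scripts to look and compute and a tool call to move; the robot and the scene stay as the last step left them, time stands still between calls to the robot, and variables do not carry over. Pictures are saved under pics/ and viewed, and the job is handed in when it is done.

Besides the shell and the picture viewer there is one more tool, called after ">>>" by a JSON object that holds its "name" and its "arguments", one argument or row to a line. step_arm: Moves the arm, as the interface text tells. Its arguments: {"type":"object","properties":{"targets":{"type":"array"},"newtons":{"type":"number"}},"required":["targets"]}

```bash
ls; mkdir -p pics
python3 - <<'E'
from station import bot
import cv2
print(bot.get_obs(), bot.tip_reach)
for n in ("scene","top"):
    c=bot.read_camera(n)
    cv2.imwrite(f"pics/{n}0.png",c["frame"][:,:,::-1]); print(n,c["fov_y"],c["cx"],c["cy"],c["R"],c["t"])
E
```

```text
pics
{'t': 0.0, 'q': array([-1.39509366,  0.47779205,  0.0223831 ,  1.55649919, -0.01154286,
        1.10930471, -0.08312199]), 'joint_vel': array([ 0.00032686,  0.00023027, -0.00204741,  0.00032009,  0.00091634,
        0.0007401 ,  0.0010056 ]), 'joint_torque': array([-5.93523805e-05, -5.96451402e+01,  1.60839681e+00, -2.81195372e+01,
        1.25955881e-02,  9.26632143e-03, -3.60614067e-06]), 'eef_pos': array([0.18887183, 0.6474351 , 0.25231177]), 'tool_rot': array([ 6.09890274e-04,  8.00019775e-01,  5.99972900e-01, -7.11899357e-04]), 'contact_force': array([ 0.32685355, -1.05473392,  1.12644544]), 'torque': array([ 0.01951961, -0.00266997, -0.01446713]), 'gripper_width': 0.9980005775980563} 0.022
scene 53.67716683516679 313.92477111272507 244.85023699606216 [[ 0.37546437  0.92671435  0.0150674 ]
 [ 0.57418911 -0.21981364 -0.78866269]
 [-0.72755301  0.30476627 -0.61464147]] [-0.19516005 -0.14250079  1.42864401]
top 45.98389938735989 318.2026437068576 245.34234234244263 [[ 0.05688479 -0.99837127  0.00435121]
 [-0.97462779 -0.05647591 -0.21658981]
 [ 0.21648278  0.00807985 -0.976253  ]] [-0.01922109  0.55337998  1.33381781]
```

View pics/scene0.png

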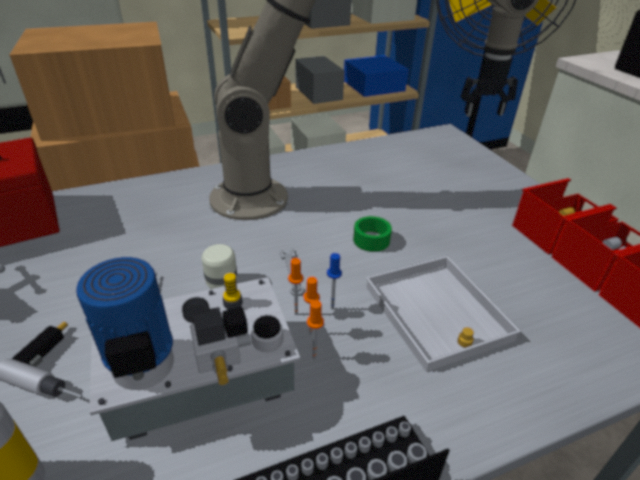

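View pics/top0.png

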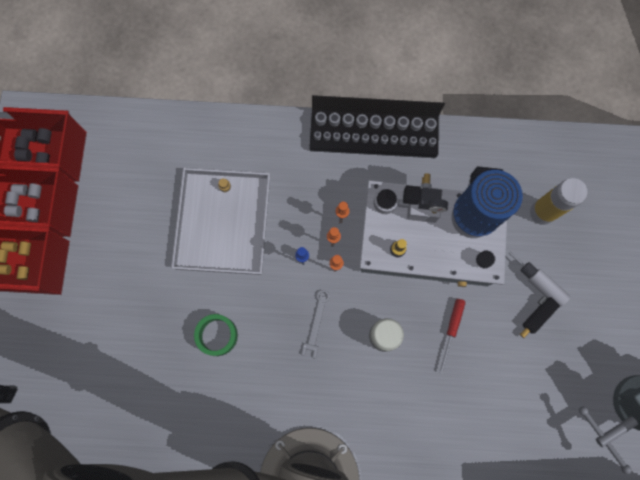

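Yellow handle candidate: scene (231,288) / top (399,247), standing on the pack. The orange ones (top 343,210; 334,236; 337,263) and the blue one (302,255) are look-alikes on the bench. I'll confirm this with a crop and measure.

```bash
cat > h.py <<'E'
import numpy as np
from station import bot
def cloud(c):
    f=240/np.tan(np.radians(c["fov_y"]/2)); v,u=np.mgrid[0:480,0:640]; z=c["z_map"]
    P=np.stack([(u-c["cx"])/f*z,(v-c["cy"])/f*z,z],-1)
    W=(P-c["t"])@c["R"]; W[z==0]=np.nan; return W
def proj(c,X):
    f=240/np.tan(np.radians(c["fov_y"]/2)); p=np.asarray(X)@c["R"].T+c["t"]
    return np.stack([f*p[...,0]/p[...,2]+c["cx"],f*p[...,1]/p[...,2]+c["cy"]],-1)
E
python3 - <<'E'
from h import *
import cv2
t=bot.read_camera("top"); s=bot.read_camera("scene")
a=cv2.resize(t["frame"][150:300,280:430],(400,400),interpolation=2); b=cv2.resize(s["frame"][240:390,190:340],(400,400),interpolation=2)
cv2.imwrite("pics/crop1.png",np.hstack([a,b])[:,:,::-1])
for n,c in(("top",t),("scene",s)):
    W=cloud(c); hsv=cv2.cvtColor(c["frame"],cv2.COLOR_RGB2HSV)
    for nm,lo,hi in(("yel",20,33),("ora",5,17),("blu",105,125)):
        m=(hsv[...,0]>=lo)&(hsv[...,0]<=hi)&(hsv[...,1]>140)&(hsv[...,2]>70)
        k,l,st,ce=cv2.connectedComponentsWithStats(m.astype(np.uint8))
        for i in range(1,k):
            if st[i,4]<25: continue
            p=W[l==i]; p=p[~np.isnan(p[:,0])]
            if len(p) and p[:,0].max()<1.1: print(n,nm,ce[i].round(),st[i,4],np.median(p,0).round(3),p.min(0).round(3),p.max(0).round(3))
W=cloud(t)
for nm,(u,v) in dict(tray_tl=(181,170),tray_tr=(269,174),tray_bl=(174,267),tray_br=(264,272),coup=(224,184),plTL=(369,184),plBL=(362,269),plBR=(503,282),motor=(496,190),breather=(486,259),tape=(216,318),filt=(387,334)).items(): print(nm,W[v-1:v+2,u-1:u+2].reshape(-1,3)[4].round(3))
E
```

```text
top yel [401. 244.] 45 [ 0.539 -0.173  0.19 ] [ 0.53  -0.18   0.184] [ 0.549 -0.166  0.198]
top yel [397. 252.] 25 [ 0.53  -0.17   0.147] [ 0.526 -0.185  0.141] [ 0.537 -0.16   0.153]
top ora [342. 210.] 149 [ 0.625 -0.04   0.139] [ 0.614 -0.055  0.104] [ 0.641 -0.026  0.163]
top ora [334. 235.] 144 [ 0.562 -0.023  0.141] [ 0.552 -0.036  0.106] [ 0.577 -0.009  0.16 ]
top ora [ 13. 253.] 207 [0.503 0.777 0.028] [ 0.44   0.728 -0.001] [0.535 0.828 0.055]
top ora [336. 262.] 135 [ 0.498 -0.032  0.15 ] [ 0.487 -0.046  0.105] [ 0.514 -0.02   0.161]
top ora [ 22. 272.] 57 [0.453 0.753 0.01 ] [0.432 0.727 0.002] [0.472 0.773 0.044]
top blu [493. 197.] 470 [ 0.614 -0.336  0.312] [ 0.575 -0.4    0.305] [ 0.68  -0.297  0.319]
top blu [497. 194.] 199 [ 0.627 -0.35   0.313] [ 0.589 -0.388  0.307] [ 0.667 -0.31   0.318]
top blu [497. 194.] 143 [ 0.625 -0.349  0.313] [ 0.6   -0.378  0.307] [ 0.657 -0.32   0.318]
top blu [497. 193.] 88 [ 0.627 -0.349  0.313] [ 0.611 -0.367  0.306] [ 0.647 -0.331  0.322]
top blu [497. 193.] 55 [ 0.628 -0.35   0.313] [ 0.619 -0.358  0.308] [ 0.636 -0.339  0.32 ]
top 
[... 3093 characters left out ...]
86. 118.] 178 [-1.384  1.295 -0.491] [-1.435  1.278 -0.573] [-1.32   1.307 -0.388]
scene blu [334. 267.] 233 [0.522 0.042 0.129] [0.507 0.03  0.105] [0.531 0.058 0.157]
scene blu [116. 298.] 4227 [ 0.657 -0.356  0.311] [ 0.58  -0.404  0.171] [ 0.705 -0.3    0.316]
scene blu [163. 334.] 467 [ 0.646 -0.307  0.195] [ 0.627 -0.328  0.167] [ 0.675 -0.299  0.266]
tray_tl [ 0.75   0.388 -0.   ]
tray_tr [0.741 0.151 0.033]
tray_bl [0.484 0.368 0.034]
tray_br [ 0.49   0.147 -0.   ]
coup [0.706 0.264 0.035]
plTL [ 0.699 -0.102  0.122]
plBL [ 0.501 -0.098  0.058]
plBR [ 0.478 -0.423  0.119]
motor [ 0.636 -0.348  0.311]
breather [ 0.523 -0.372  0.157]
tape [0.362 0.249 0.05 ]
filt [ 0.345 -0.16   0.093]
```

View pics/crop1.png

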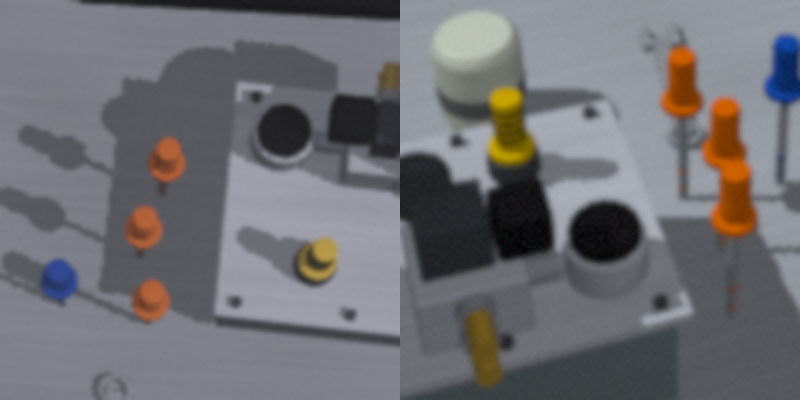

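The crop confirms it: the only yellow grip with a collar, standing in the pack's dark neck at crop (320,255) / (508,130). The orange and blue ones stand on thin rods on the bench. Next I'll fit the handle axis and the tray edges.

Run:
```python
from h import *
import cv2
from scipy.optimize import least_squares
C={n:bot.read_camera(n) for n in("top","scene")}
W={n:cloud(C[n]) for n in C}
for zlo,zhi,r in((0.150,0.196,.011),(0.139,0.149,.017)):
  for n in("top","scene","both"):
    P=np.vstack([W[k].reshape(-1,3) for k in C if n in(k,"both")])
    m=(abs(P[:,0]-.538)<.025)&(abs(P[:,1]+.175)<.025)&(P[:,2]>zlo)&(P[:,2]<zhi); p=P[m]
    # side points only: below top
    q=p[p[:,2]<0.184]
    if len(q)<6: continue
    s=least_squares(lambda x:np.hypot(q[:,0]-x[0],q[:,1]-x[1])-r,[.538,-.173],loss="soft_l1",f_scale=.002)
    print(n,r,len(p),p.mean(0).round(4),s.x.round(4),"top:",p[p[:,2]>.186].mean(0).round(4))
# tray rim
P=W["top"].reshape(-1,3); m=(P[:,2]>.024)&(P[:,2]<.034)&(abs(P[:,0]-.61)<.18)&(abs(P[:,1]-.26)<.17)&(np.hypot(P[:,0]-.706,P[:,1]-.264)>.03)
r=cv2.minAreaRect(P[m,:2].astype(np.float32)*1000); print(r,m.sum()); print(cv2.boxPoints(r).round())
P=W["scene"].reshape(-1,3); m=(P[:,2]>.024)&(P[:,2]<.034)&(abs(P[:,0]-.61)<.18)&(abs(P[:,1]-.26)<.17)&(np.hypot(P[:,0]-.706,P[:,1]-.264)>.03)
r=cv2.minAreaRect(P[m,:2].astype(np.float32)*1000); print(r,m.sum()); print(cv2.boxPoints(r).round())
P=W["top"].reshape(-1,3); m=(abs(P[:,2]-.12)<.005)&(abs(P[:,0]-.6)<.2)&(abs(P[:,1]+.26)<.25)&(P[:,1]<-.08)
r=cv2.minAreaRect(P[m,:2].astype(np.float32)*1000);print("plate",r)
```

```text
top 0.011 116 [ 0.5382 -0.1728  0.1814] [ 0.5411 -0.1747] top: [ 0.5402 -0.1744  0.19  ]
scene 0.011 259 [ 0.544  -0.1793  0.1752] [ 0.5377 -0.1782] top: [ 0.5399 -0.1787  0.1891]
both 0.011 375 [ 0.5422 -0.1773  0.1771] [ 0.538  -0.1778] top: [ 0.54   -0.1769  0.1895]
top 0.017 74 [ 0.5348 -0.1723  0.1448] [ 0.5437 -0.1759] top: [nan nan nan]
scene 0.017 134 [ 0.5461 -0.1799  0.1445] [ 0.5354 -0.1781] top: [nan nan nan]
both 0.017 208 [ 0.542  -0.1772  0.1446] [ 0.5374 -0.1772] top: [nan nan nan]
((613.0684814453125, 262.81732177734375), (227.1536865234375, 267.658447265625), 89.81636810302734) 653
[[479. 150.]
 [747. 149.]
 [747. 376.]
 [480. 377.]]
((609.5758056640625, 257.996826171875), (228.0251922607422, 268.5379638671875), 89.79821014404297) 1242
[[475. 144.]
 [743. 144.]
 [744. 372.]
 [476. 372.]]
plate ((591.2327880859375, -263.29241943359375), (337.48114013671875, 218.4459686279297), 86.81556701660156)<stdin>:14: RuntimeWarning: Mean of empty slice.
  ret = um.true_divide(
```

```bash
cat >> h.py <<'E'
from scipy.spatial.transform import Rotation as Ro
def off(X,yaw=None):
    o=bot.get_obs(); w,x,y,z=o["tool_rot"]; R=Ro.from_quat([x,y,z,w]).as_matrix()
    d=R.T@(np.asarray(X)-o["eef_pos"])*1000
    a=np.degrees(np.arctan2(R[1,0],R[0,0])); 
    return d.round(1), "jaw yaw",a.round(2)
E
python3 - <<'E'
from h import *
print(off([.5,.25,.26]),off([.539,-.176,.26]))
E
```

```text
(array([-294.8,  410. ,   -6.8]), 'jaw yaw', np.float64(73.74)) (array([-692.8,  566.7,   -6.6]), 'jaw yaw', np.float64(73.74))
```

>>> {"name": "step_arm", "arguments": {
  "targets": [
    [-295, 410, -7, 73.7, 0],
    [-295, 410, -7, 73.7, 0],
    [-295, 410, -7, 73.7, 0],
    [-295, 410, -7, 73.7, 0],
    [-295, 410, -7, 73.7, 0],
    [-295, 410, -7, 73.7, 0],
    [-295, 410, -7, 73.7, 0],
    [-295, 410, -7, 73.7, 0],
    [-295, 410, -7, 73.7, 0],
    [-295, 410, -7, 73.7, 0],
    [-295, 410, -7, 73.7, 0],
    [-295, 410, -7, 73.7, 0],
    [-295, 410, -7, 73.7, 0],
    [-295, 410, -7, 73.7, 0]
  ]
}}

```text
t: 1.47
eef_pos: [0.502, 0.2465, 0.2606]
tool_rot: [0.0, 1.0, -0.003, 0.001]
contact_force: [-1.1, 0.5, 0.7]
gripper_width: 0.998
```

Run:
```python
from h import *
o=bot.get_obs(); print(o["t"],o["q"].round(2),o["eef_pos"],off([.539,-.176,.26]))
```

```text
1.4667 [-0.93  0.29  0.45  1.85 -0.15  1.03 -0.43] [0.50198358 0.24651177 0.26063991] (array([ 39.5, 422.3,   1. ]), 'jaw yaw', np.float64(-0.34))
```

>>> {"name": "step_arm", "arguments": {
  "targets": [
    [39, 422, 0, 0, 0],
    [39, 422, 0, 0, 0],
    [39, 422, 0, 0, 0],
    [39, 422, 0, 0, 0],
    [39, 422, 0, 0, 0],
    [39, 422, 0, 0, 0],
    [39, 422, 0, 0, 0],
    [39, 422, 0, 0, 0],
    [39, 422, 0, 0, 0],
    [39, 422, 0, 0, 0],
    [39, 422, 0, 0, 0],
    [39, 422, 0, 0, 0],
    [39, 422, 0, 0, 0],
    [39, 422, 0, 0, 0]
  ]
}}

```text
t: 2.63
eef_pos: [0.5397, -0.169, 0.2599]
tool_rot: [-0.001, 1.0, 0.002, -0.0]
contact_force: [-0.3, -0.1, -0.1]
gripper_width: 0.998
```

Run:
```python
from h import *
import cv2
o=bot.get_obs(); print(o["t"],o["q"].round(2),o["eef_pos"],off([.539,-.176,.176]))
for n in("wrist","scene"):
    c=bot.read_camera(n); cv2.imwrite(f"pics/{n}1.png",c["frame"][:,:,::-1])
    if n=="wrist":
        W=cloud(c);hsv=cv2.cvtColor(c["frame"],cv2.COLOR_RGB2HSV)
        m=(hsv[...,0]>=20)&(hsv[...,0]<=33)&(hsv[...,1]>140)&(hsv[...,2]>60)
        P=W[m];print(len(P))
        for lo,hi in((.186,.195),(.15,.186),(.138,.149)):
            q=P[(P[:,2]>lo)&(P[:,2]<hi)]
            if len(q): print(lo,len(q),q.mean(0).round(4),(q.min(0)/2+q.max(0)/2).round(4),np.ptp(q,0).round(4))
```

```text
2.6333 [-0.3   0.33  0.63  1.85 -0.22  1.04  0.42] [ 0.53973489 -0.16898209  0.25987776] (array([-0.7,  7.1, 83.9]), 'jaw yaw', np.float64(0.25))
2699
0.186 1000 [ 0.5391 -0.176   0.1889] [ 0.539  -0.1768  0.1887] [0.0203 0.0221 0.0054]
0.15 882 [ 0.6229 -0.2004  0.1659] [ 0.6228 -0.2036  0.168 ] [0.189  0.0761 0.036 ]
0.138 793 [ 0.5392 -0.1697  0.1449] [ 0.5393 -0.1734  0.1435] [0.0337 0.0265 0.0109]
```

View pics/wrist1.png

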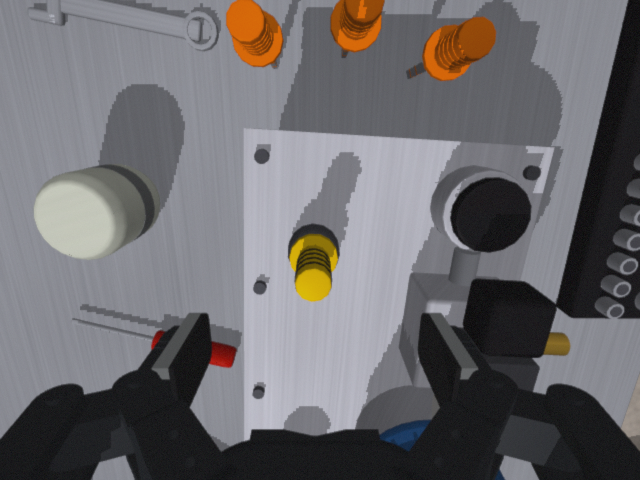

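View pics/scene1.png

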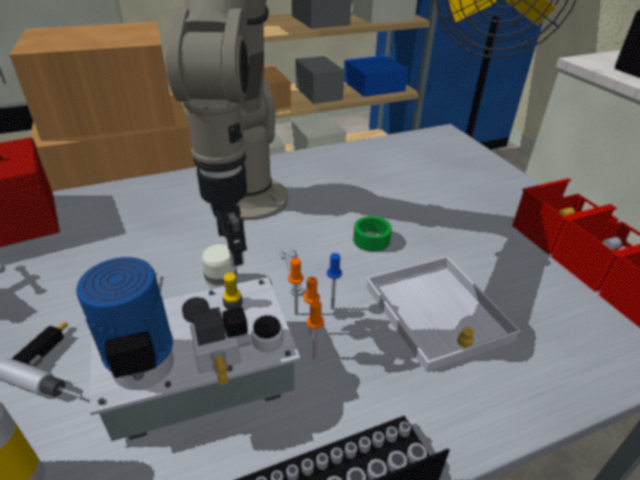

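>>> {"name": "step_arm", "arguments": {
  "targets": [
    [0, 0, 0, 0, 0.35],
    [0, 0, 0, 0, 0.35]
  ]
}}

```text
t: 2.9
eef_pos: [0.5395, -0.1706, 0.2603]
tool_rot: [-0.0, 1.0, 0.001, 0.0]
contact_force: [0.5, -0.2, -0.8]
gripper_width: 0.748
```

Run:
```python
from h import *
o=bot.get_obs(); print(o["t"],o["eef_pos"],o["gripper_width"],off([.539,-.1765,.170]))
for n in("wrist","top"):
    P=cloud(bot.read_camera(n)).reshape(-1,3)
    P=P[(abs(P[:,1]+.1765)<.05)&(P[:,2]>.13)&(P[:,2]<.225)&(P[:,0]>.56)&(P[:,0]<.7)]
    print(n,len(P),P[P[:,0].argsort()[:8]].round(3).tolist())
```

```text
2.9 [ 0.53949319 -0.17062553  0.26029521] 0.7477212628699731 (array([-0.5,  5.9, 90.3]), 'jaw yaw', np.float64(0.16))
wrist 16855 [[0.612, -0.217, 0.139], [0.612, -0.219, 0.148], [0.612, -0.218, 0.15], [0.612, -0.218, 0.133], [0.612, -0.217, 0.15], [0.612, -0.219, 0.139], [0.612, -0.215, 0.134], [0.612, -0.22, 0.133]]
top 343 [[0.624, -0.138, 0.144], [0.624, -0.146, 0.136], [0.625, -0.145, 0.143], [0.625, -0.144, 0.134], [0.625, -0.141, 0.14], [0.626, -0.135, 0.147], [0.626, -0.15, 0.141], [0.626, -0.142, 0.148]]
```

>>> {"name": "step_arm", "arguments": {
  "targets": [
    [0, 6, 20, 0, 0.35],
    [0, 6, 45, 0, 0.35],
    [0, 6, 70, 0, 0.35],
    [0, 6, 84, 0, 0.35],
    [0, 6, 84, 0, 0.35],
    [0, 6, 84, 0, 0.35]
  ]
}}

```text
t: 3.5
eef_pos: [0.539, -0.1779, 0.176]
tool_rot: [0.0, 1.0, 0.0, -0.001]
contact_force: [0.2, -0.7, -0.4]
gripper_width: 0.648
```

Run:
```python
from h import *
import cv2
o=bot.get_obs(); print(o["t"],o["eef_pos"],o["contact_force"],o["gripper_width"],off([.539,-.1765,.176]))
c=bot.read_camera("wrist"); cv2.imwrite(f"pics/wrist2.png",c["frame"][:,:,::-1])
```

```text
3.5 [ 0.53898913 -0.17791221  0.17603981] [ 0.15189008 -0.70754856 -0.41786783] 0.6482639939704571 (array([ 0. , -1.4,  0. ]), 'jaw yaw', np.float64(0.04))
```

View pics/wrist2.png

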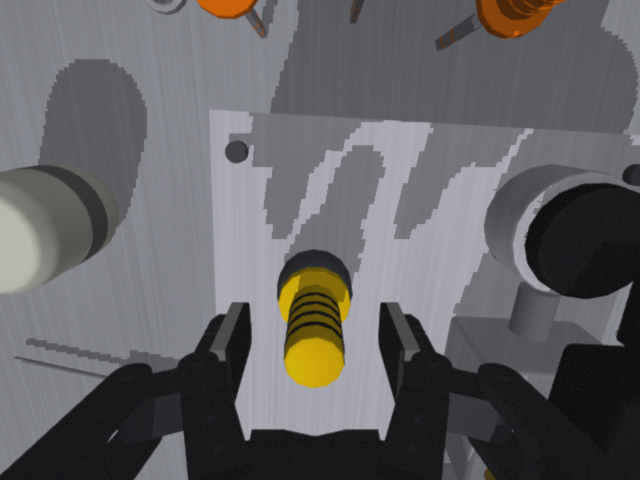

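The yellow handle (315,320) is centred between the open fingers (235,350) and (395,350). Closing.

>>> {"name": "step_arm", "arguments": {
  "targets": [
    [0, -1, 0, 0, 1],
    [0, -1, 0, 0, 1],
    [0, -1, 0, 0, 1],
    [0, -1, 0, 0, 1],
    [0, -1, 0, 0, 1],
    [0, -1, 0, 0, 1],
    [0, -1, 0, 0, 1],
    [0, -1, 0, 0, 1],
    [0, -1, 0, 0, 1],
    [0, -1, 0, 0, 1]
  ],
  "newtons": 40
}}

```text
t: 4.38
eef_pos: [0.54, -0.177, 0.1774]
tool_rot: [-0.0, 1.0, 0.0, 0.001]
contact_force: [0.1, 0.3, 7.0]
gripper_width: 0.245
```

Run:
```python
from h import *
import cv2
o=bot.get_obs(); print(o["t"],o["eef_pos"],o["contact_force"],o["gripper_width"]*85)
c=bot.read_camera("wrist"); cv2.imwrite(f"pics/wrist3.png",c["frame"][:,:,::-1])
```

```text
4.3833 [ 0.5399805  -0.17701072  0.17736921] [0.05628384 0.31691988 7.02172546] 20.862443290689853
```

View pics/wrist3.png

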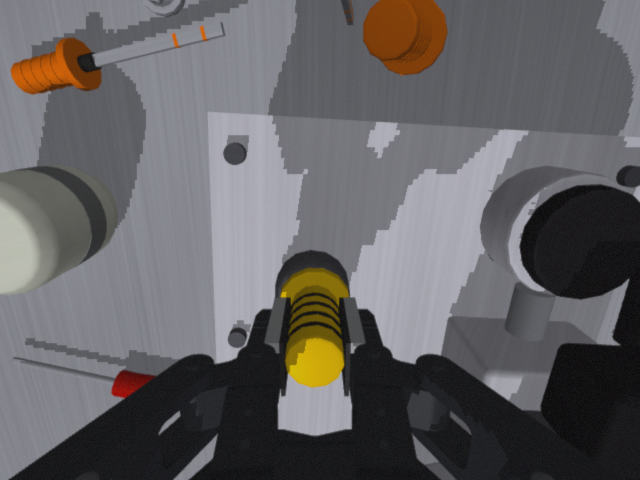

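Run:
```python
from h import *
import cv2
a=[bot.read_camera(n)["frame"] for n in("scene","top")]
cv2.imwrite("pics/both4.png",cv2.resize(np.hstack(a),(800,300))[:,:,::-1]); cv2.imwrite("pics/top4.png",a[1][:,:,::-1])
```

```text
(no output)
```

View pics/both4.png

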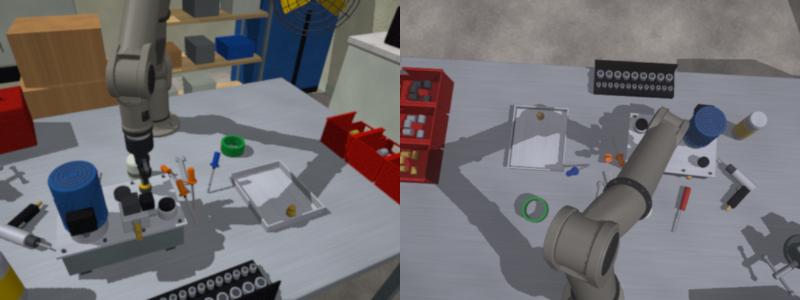

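View pics/top4.png

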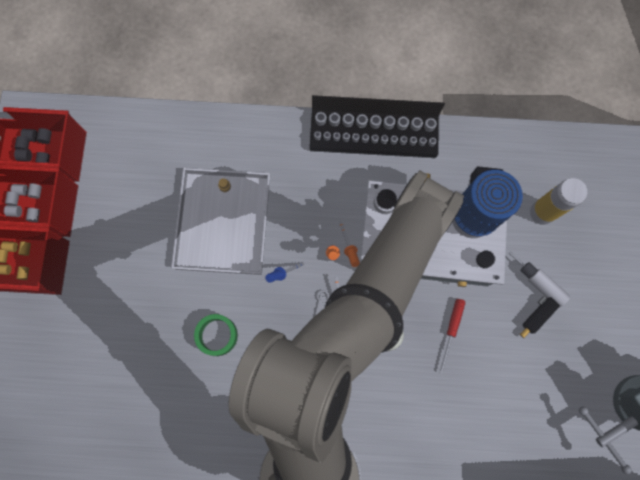

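The free-standing look-alikes are toppling by themselves; nothing of mine was near them. The yellow handle is held (21 mm opening). Drawing it straight up.

>>> {"name": "step_arm", "arguments": {
  "targets": [
    [0, 0, -8, 0, 1],
    [0, 0, -20, 0, 1],
    [0, 0, -33, 0, 1],
    [0, 0, -46, 0, 1],
    [0, 0, -59, 0, 1],
    [0, 0, -72, 0, 1],
    [0, 0, -85, 0, 1],
    [0, 0, -98, 0, 1],
    [0, 0, -111, 0, 1],
    [0, 0, -122, 0, 1],
    [0, 0, -130, 0, 1],
    [0, 0, -130, 0, 1],
    [0, 0, -130, 0, 1],
    [0, 0, -130, 0, 1]
  ]
}}

```text
t: 5.7
eef_pos: [0.5389, -0.1768, 0.3057]
tool_rot: [-0.0, 1.0, 0.0, -0.001]
contact_force: [0.4, 0.3, -1.3]
gripper_width: 0.251
```

Run:
```python
from h import *
import cv2
o=bot.get_obs(); print(o["t"],o["q"].round(2),o["eef_pos"],o["contact_force"],o["gripper_width"]*85)
a=[bot.read_camera(n)["frame"] for n in("scene","wrist")]
cv2.imwrite("pics/5.png",np.hstack([cv2.resize(a[0][180:420,100:420],(400,300),interpolation=2),cv2.resize(a[1],(400,300))])[:,:,::-1])
```

```text
5.7 [-0.32  0.29  0.65  1.79 -0.19  1.13  0.4 ] [ 0.53889383 -0.17675246  0.30569213] [ 0.35397231  0.34224996 -1.25896736] 21.33619494916485
```

View pics/5.png

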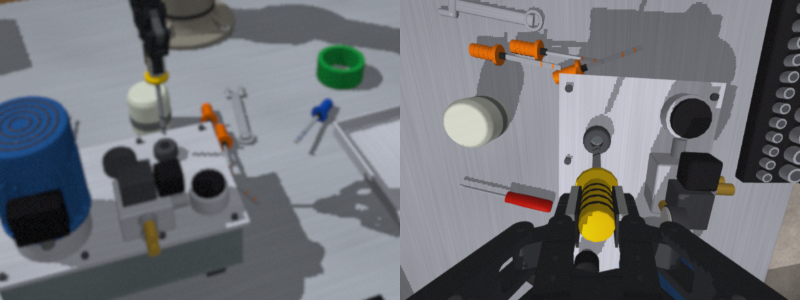

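Out of the neck and upright, with the tip about 25 mm above the mouth (neck at (597,138) in the right panel, now empty). Carrying it to just inside the tray's pack-side wall.

>>> {"name": "step_arm", "arguments": {
  "targets": [
    [0, 0, -20, 0, 1],
    [15, -50, -40, 0, 1],
    [30, -80, -40, 0, 1],
    [40, -115, -40, 0, 1],
    [50, -150, -40, 0, 1],
    [60, -185, -40, 0, 1],
    [70, -220, -40, 0, 1],
    [80, -255, -40, 0, 1],
    [90, -290, -40, 0, 1],
    [100, -325, -40, 0, 1],
    [107, -350, -40, 0, 1],
    [111, -362, -40, 0, 1],
    [111, -367, -40, 0, 1],
    [111, -367, -40, 0, 1],
    [111, -367, -40, 0, 1],
    [111, -367, -40, 0, 1]
  ]
}}

```text
t: 7.13
eef_pos: [0.6501, 0.1871, 0.3466]
tool_rot: [0.0, 1.0, -0.001, 0.0]
contact_force: [-0.0, -0.8, -1.9]
gripper_width: 0.244
```

Run:
```python
from h import *
import cv2
o=bot.get_obs(); print(o["t"],o["q"].round(2),o["eef_pos"],o["contact_force"],o["gripper_width"]*85)
C={n:bot.read_camera(n) for n in("scene","wrist","top")}
a=[C["scene"]["frame"],C["wrist"]["frame"]]
cv2.imwrite("pics/6.png",np.hstack([cv2.resize(a[0][180:420,220:540],(400,300),interpolation=2),cv2.resize(a[1],(400,300))])[:,:,::-1])
for n in C:
    P=cloud(C[n]).reshape(-1,3)
    # tray wall near pack
    m=(P[:,2]>.022)&(P[:,2]<.036)&(abs(P[:,1]-.15)<.012)&(P[:,0]>.55)&(P[:,0]<.72); q=P[m]
    if len(q): print(n,"wall y",len(q),np.percentile(q[:,1],[5,50,95]).round(4),q[:,2].max().round(4),np.polyfit(q[:,0],q[:,1],1).round(3))
    m=(P[:,2]>.012)&(P[:,2]<.1)&(P[:,1]<.135)&(P[:,1]>-.02)&(P[:,0]>.56)&(P[:,0]<.74); q=P[m]
    print(n,"junk",len(q), q.min(0) if len(q) else 0,q.max(0) if len(q) else 0)
```

```text
7.1333 [-0.73  0.45  0.52  1.46 -0.23  1.29 -0.19] [0.65007147 0.18714949 0.34664692] [-0.04961766 -0.81366152 -1.91792942] 20.719157396903267
scene wall y 229 [0.1451 0.1475 0.1502] 0.0352 [-0.002  0.149]
scene junk 0 0 0
wrist wall y 901 [0.1475 0.1516 0.1534] 0.0342 [-0.003  0.153]
wrist junk 0 0 0
top wall y 125 [0.1494 0.1522 0.1546] 0.036 [-0.004  0.154]
top junk 0 0 0
```

View pics/6.png

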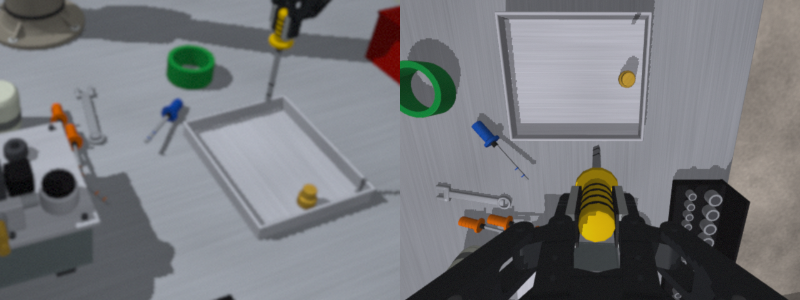

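>>> {"name": "step_arm", "arguments": {
  "targets": [
    [0, 0, 0, 0, 1],
    [0, 0, 25, 0, 1],
    [0, 0, 50, 0, 1],
    [0, 0, 75, 0, 1],
    [0, 0, 100, 0, 1],
    [0, 0, 120, 0, 1],
    [0, 0, 135, 0, 1],
    [0, 0, 145, 0, 1],
    [0, 0, 145, 0, 1],
    [0, 0, 145, 0, 1]
  ]
}}

```text
t: 8.12
eef_pos: [0.6502, 0.1899, 0.2015]
tool_rot: [0.0, 1.0, 0.0, -0.0]
contact_force: [0.3, 0.1, 1.0]
gripper_width: 0.247
```

```bash
cat > st.py <<'E'
from h import *
import cv2,sys
o=bot.get_obs(); e=o["eef_pos"]; print(o["t"],e.round(4),o["contact_force"].round(1),(o["gripper_width"]*85).round(1))
tag=sys.argv[1]
C={n:bot.read_camera(n) for n in("scene","top")}
a=C["scene"]["frame"]
cv2.imwrite(f"pics/{tag}.png",np.hstack([cv2.resize(a[210:390,300:540],(400,300),interpolation=2),cv2.resize(C["top"]["frame"][130:310,160:400],(400,300),interpolation=2)])[:,:,::-1])
P=cloud(C["scene"]).reshape(-1,3)
m=(abs(P[:,0]-e[0])<.018)&(P[:,2]<e[2]-.022)&(P[:,2]>max(.008,e[2]-.17))&(abs(P[:,1]-e[1])<.16)
q=P[m]; q=q[(q[:,2]>.036)|(q[:,1]>.158)&(q[:,1]<.3)]
q=q[q[:,2].argsort()]
for k in np.array_split(q,8): print(len(k),k.mean(0).round(4))
E
python3 st.py 7
```

```text
Traceback (most recent call last):
  File "st.py", line 3, in <module>
    o=bot.get_obs(); e=o["eef_pos"]; print(o["t"],e.round(4),o["contact_force"].round(1),(o["gripper_width"]*85).round(1))
                                                                                         ^^^^^^^^^^^^^^^^^^^^^^^^^^^^^
AttributeError: 'float' object has no attribute 'round'
```

```bash
sed -i 's/(o\["gripper_width"\]\*85).round(1)/o["gripper_width"]*85/' st.py; python3 st.py 7
```

```text
8.1167 [0.6502 0.1899 0.2015] [0.3 0.1 1. ] 20.98575634318311
35 [0.6493 0.1875 0.0703]
35 [0.6499 0.1874 0.0932]
35 [0.6498 0.1873 0.1146]
34 [0.6498 0.1876 0.1347]
34 [0.6559 0.1841 0.1596]
34 [0.6548 0.1807 0.1684]
34 [0.6536 0.1826 0.1697]
34 [0.6548 0.1813 0.1735]
```

View pics/7.png

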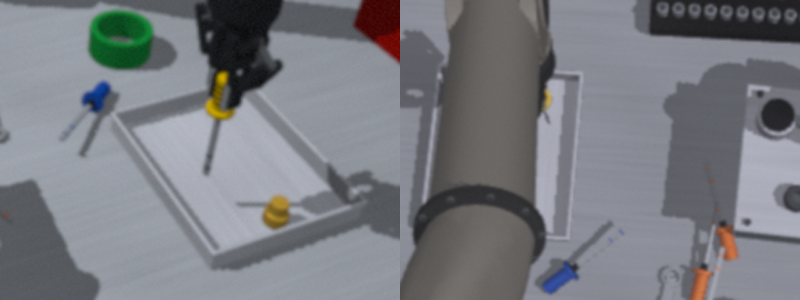

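>>> {"name": "step_arm", "arguments": {
  "targets": [
    [0, 0, 15, 0, 1],
    [0, 0, 30, 0, 1],
    [0, 0, 40, 0, 1],
    [0, 0, 46, 0, 1],
    [0, 0, 46, 0, 1],
    [0, 10, 46, 0, 1],
    [0, 20, 46, 0, 1],
    [0, 28, 46, 0, 1],
    [0, 34, 46, 0, 1],
    [0, 42, 47, 0, 1],
    [0, 50, 48, 0, 1],
    [0, 58, 49, 0, 1],
    [0, 66, 50, 0, 1],
    [0, 74, 53, 0, 1],
    [0, 81, 56, 0, 1],
    [0, 88, 59, 0, 1],
    [0, 94, 63, 0, 1],
    [0, 94, 63, 0, 1]
  ],
  "newtons": 20
}}

```text
t: 9.72
eef_pos: [0.6497, 0.0938, 0.1374]
tool_rot: [0.001, 1.0, -0.001, -0.001]
contact_force: [0.6, 1.7, 0.3]
gripper_width: 0.248
```

```bash
python3 st.py 8
```

```text
9.7167 [0.6497 0.0938 0.1374] [0.6 1.7 0.3] 21.06191533231003
16 [0.6513 0.1548 0.029 ]
16 [0.6501 0.1426 0.0501]
16 [0.6505 0.134  0.0655]
16 [0.6511 0.1262 0.0803]
16 [0.6612 0.1037 0.1039]
15 [0.6629 0.1083 0.1086]
15 [0.6616 0.1139 0.112 ]
15 [0.6586 0.1134 0.1143]
```

View pics/8.png

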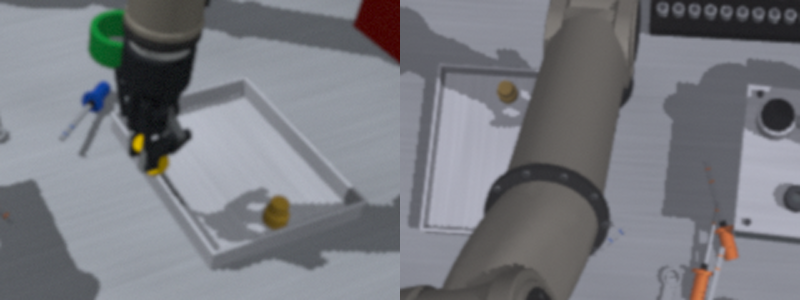

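It pivots as planned: blade at about 29° from vertical, leaning on the wall, force only 2 N. Continuing the arc.

>>> {"name": "step_arm", "arguments": {
  "targets": [
    [0, 6, 5, 0, 1],
    [0, 12, 10, 0, 1],
    [0, 17, 16, 0, 1],
    [0, 22, 22, 0, 1],
    [0, 26, 28, 0, 1],
    [0, 30, 35, 0, 1],
    [0, 33, 42, 0, 1],
    [0, 35, 49, 0, 1],
    [0, 37, 56, 0, 1],
    [0, 38, 63, 0, 1],
    [0, 39, 71, 0, 1],
    [0, 39, 71, 0, 1]
  ]
}}

```text
t: 10.82
eef_pos: [0.6492, 0.057, 0.0654]
tool_rot: [0.0, 1.0, 0.0, -0.001]
contact_force: [0.1, 1.2, 1.2]
gripper_width: 0.242
```

```bash
python3 st.py 9
```

```text
10.8167 [0.6492 0.057  0.0654] [0.1 1.2 1.2] 20.55779268708309
9 [0.6481 0.1867 0.0194]
9 [0.6493 0.1796 0.0231]
8 [0.6494 0.1708 0.0271]
8 [0.6499 0.1635 0.0297]
8 [0.649  0.1482 0.0353]
8 [0.6498 0.1392 0.0386]
8 [0.6482 0.1307 0.0408]
8 [0.6498 0.1286 0.0425]
```

View pics/9.png

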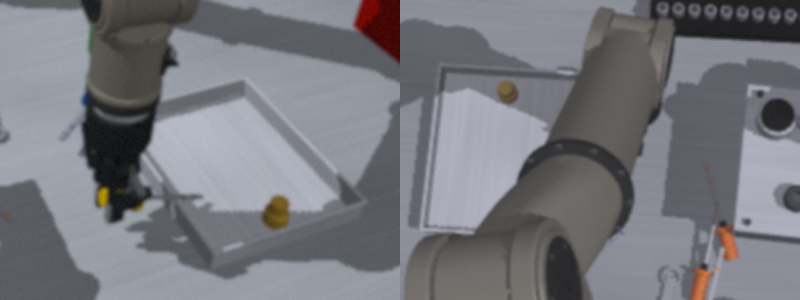

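>>> {"name": "step_arm", "arguments": {
  "targets": [
    [0, 0, 6, 0, 1],
    [0, 0, 12, 0, 1],
    [0, 0, 18, 0, 1],
    [0, 0, 23, 0, 1],
    [0, 0, 27, 0, 1],
    [0, 0, 27, 0, 1],
    [0, 0, 27, 0, 1]
  ]
}}

```text
t: 11.5
eef_pos: [0.6498, 0.057, 0.0398]
tool_rot: [0.0, 1.0, 0.0, -0.0]
contact_force: [0.1, -0.1, 0.5]
gripper_width: 0.244
```

```bash
python3 st.py 10
```

```text
11.5 [0.6498 0.057  0.0398] [ 0.1 -0.1  0.5] 20.755321442821483
0 [nan nan nan]
0 [nan nan nan]
0 [nan nan nan]
0 [nan nan nan]
0 [nan nan nan]
0 [nan nan nan]
0 [nan nan nan]
0 [nan nan nan]st.py:12: RuntimeWarning: Mean of empty slice.
  for k in np.array_split(q,8): print(len(k),k.mean(0).round(4))
  ret = um.true_divide(
```

View pics/10.png

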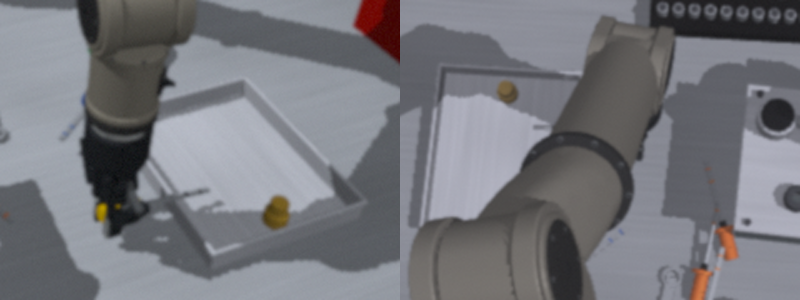

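>>> {"name": "step_arm", "arguments": {
  "targets": [
    [0, 0, 0, 0, 1],
    [0, 0, 0, 0, 1],
    [0, 0, 0, 0, 1],
    [0, 0, -8, 0, 1],
    [0, 0, -20, 0, 1],
    [0, 0, -34, 0, 1],
    [0, 0, -48, 0, 1],
    [0, 0, -62, 0, 1],
    [0, 0, -76, 0, 1],
    [0, -8, -90, 0, 1],
    [0, -18, -104, 0, 1],
    [0, -28, -118, 0, 1],
    [0, -38, -130, 0, 1],
    [0, -46, -140, 0, 1],
    [0, -52, -146, 0, 1],
    [0, -55, -150, 0, 1],
    [0, -55, -150, 0, 1],
    [0, -55, -150, 0, 1],
    [0, -55, -150, 0, 1],
    [0, -55, -150, 0, 1]
  ],
  "newtons": 80
}}

```text
t: 13.27
eef_pos: [0.6497, 0.1112, 0.1895]
tool_rot: [0.0, 1.0, -0.0, -0.001]
contact_force: [-1.3, -0.6, -1.3]
gripper_width: 0.235
```

```bash
cat > fin.py <<'E'
from h import *
import cv2,sys
o=bot.get_obs(); e=o["eef_pos"]; print(o["t"],e.round(4),o["contact_force"].round(1),o["gripper_width"]*85,abs(o["joint_vel"]).max())
C={n:bot.read_camera(n) for n in("scene","wrist","top")}
cv2.imwrite(f"pics/{sys.argv[1]}.png",np.hstack([cv2.resize(C["scene"]["frame"][180:390,260:540],(400,300),interpolation=2),cv2.resize(C["wrist"]["frame"],(400,300))])[:,:,::-1])
for n in("scene","wrist","top"):
    P=cloud(C[n]).reshape(-1,3)
    q=P[(abs(P[:,0]-e[0])<.015)&(P[:,1]>e[1]+.04)&(P[:,1]<e[1]+.17)&(P[:,2]>.08)&(abs(P[:,2]-e[2])<.06)]
    if len(q)>10:
        print(n,len(q),"y",q[:,1].min(),q[:,1].max(),"z",q[:,2].min(),q[:,2].max()); q=q[q[:,1]>e[1]+.06]
        s=np.polyfit(q[:,1],q[:,2],1)[0]; print("slope deg",np.degrees(np.arctan(s)))
E
python3 fin.py 11
```

```text
13.2667 [0.6497 0.1112 0.1895] [-1.3 -0.6 -1.3] 19.975078928323633 0.0024241035225943215
scene 118 y 0.16658797311027568 0.2512350524302914 z 0.1735928406197967 0.18820631097542626
slope deg -7.683572259902406
wrist 6436 y 0.15120357770437576 0.22875768866889157 z 0.17492456168447876 0.2050735719945822
slope deg -7.696270841093529
top 39 y 0.22793928902865057 0.25474372101861775 z 0.1730827801854406 0.1842405213640569
slope deg -5.650663968579734
```

View pics/11.png

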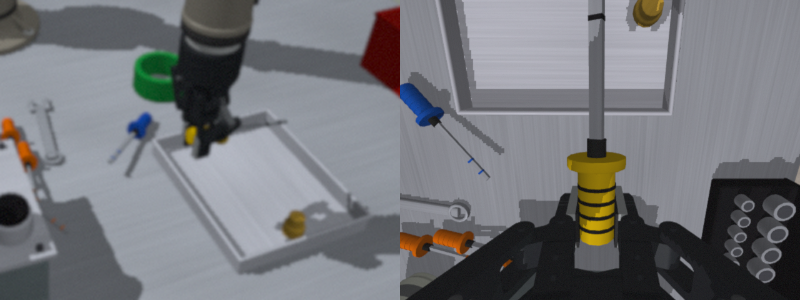

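The stick is level (about 8° tip-down). The collar is at (597,160) and the blade end runs beyond the wall into the tray's outline (597,0). I'll hold briefly to confirm it isn't creeping.

>>> {"name": "step_arm", "arguments": {
  "targets": [
    [0, 0, 0, 0, 1],
    [0, 0, 0, 0, 1],
    [0, 0, 0, 0, 1],
    [0, 0, 0, 0, 1],
    [0, 0, 0, 0, 1],
    [0, 0, 0, 0, 1],
    [0, 0, 0, 0, 1],
    [0, 0, 0, 0, 1],
    [0, 0, 0, 0, 1],
    [0, 0, 0, 0, 1]
  ]
}}

```text
t: 14.25
eef_pos: [0.6501, 0.1121, 0.1903]
tool_rot: [-0.0, 1.0, 0.0, -0.0]
contact_force: [-0.4, -0.2, -0.8]
gripper_width: 0.233
```

```bash
python3 fin.py 12
python3 - <<'E'
from h import *
import cv2
f=bot.read_camera("top")["frame"]; cv2.imwrite("pics/top13.png",f[:,:,::-1])
E
```

```text
14.25 [0.6501 0.1121 0.1903] [-0.4 -0.2 -0.8] 19.763664877178826 0.0028361799187227965
scene 122 y 0.1662356660145794 0.253032849976491 z 0.17424389754661315 0.18792314169473417
slope deg -7.45537753829386
wrist 6421 y 0.15216591626769654 0.22937064495902842 z 0.17605827796397472 0.19457318483465977
slope deg -7.651227188161799
top 34 y 0.22829338469612495 0.25448498992467583 z 0.17538543016321717 0.18473397184409354
slope deg -7.926473434677739
```

View pics/top13.png

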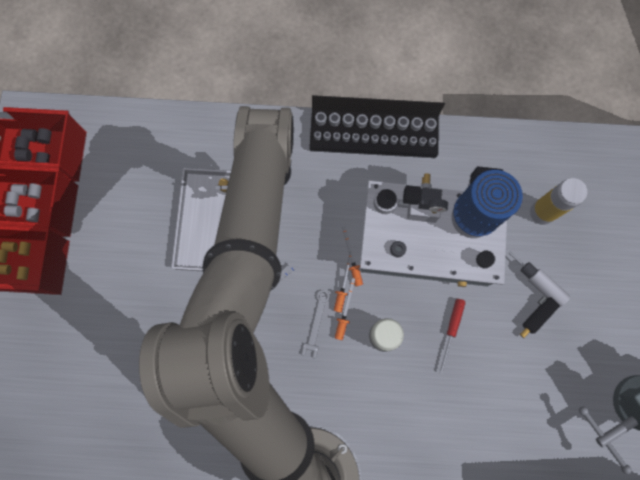

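The hold is stable. The filter (387,334), driver (453,335), spanner (316,325) and coupling (224,184) are where they started. The tape is hidden from the top camera, but the scene view shows it unmoved. Handing in.

Run:
```python
from station import bot
print(bot.hand_in())
```

```text
the job is handed in; nothing more can be done
None
```

The job is handed in with the yellow dipstick held level over the drip tray. I drew it straight up until its tip was about 25 mm above the neck, then carried it upright to the tray. The moves can't tilt the tool, so I leaned the blade on the inside of the tray wall at a light 20 N grip to swing it level. Then I gripped at 80 N and lifted it clear.

**Last checks:**
- **Stick:** it is about 8° from level, with the blade end near (0.65, 0.25) inside the tray outline and about 0.17 m above the bench. It touches nothing, and its slope stayed the same over a 1 s hold. Time used was about 14 s.
- **Bystanders:** the coupling, filter, spanner and screwdriver look unmoved in the last top view. The arm hid the tape there, and I judged it unmoved only by eye from the scene view.
- **Look-alikes:** the free-standing orange and blue sticks fell over early on. They started falling when the gripper was about 14 cm from the nearest one and had touched none that I could see, and all stayed on the bench.

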